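Unscrew the sprung filler cap of a gear unit and lay it in the parts tray

TASK

Unscrew the black filler cap from the gear unit standing on the saw table: several turns of the wrist, anticlockwise seen from above, following it up without forcing or pulling on the thread. A spring pushes from below, so have the cap in your grip as it comes free and do not let it jump off, tip or fall; then set it down gently, right way up as it came off, on the floor of the open steel parts tray, and let go, without disturbing the bolt in the tray or the things next to it and the gear unit.

Things in the scene. Friction and masses are not known exactly. Their poses are not given: they have to be found in the camera images.
- gearbox: the fixed gear unit: a grey casting 112 x 98 mm at its foot, flat top 100 mm above the table. Origin: centre of its underside, z up; the upright threaded filler neck stands on its top 12 mm from the origin along its +x; a small brass breather (14 mm across, 11 mm high) stands on it 36 mm along -x and 22 mm along +y, and a short shaft stub juts out at the -x end
- neck_rim (a point): centre of the upper rim of the filler neck, on the thread's axis, 131 mm above the table, 31 mm above the casting. Axes as the gear unit's. The neck is 38 mm across, 44 over the right-hand thread, which rises 21 mm per full turn (3.3 mm per radian). It lets go when cap_mid has risen to about 17 mm above this point; with cap_mid 34 mm above it the skirt is clear of the neck
- cap_mid (a point): centre of the black filler cap, half-way up: an upright round knob with fine ribs, 52 mm across and 50 mm high with its skirt, about 70 g; grip it round its upper 21 mm. Fully down, this point lies 4 mm below neck_rim; at the start the cap is slackened by 0 to 2.8 rad and stands up to 9.5 mm higher, so 3.4 to 6.2 rad of turning remain
- tray: the parts tray, magnetic and so fixed to the table: open, 120 mm (its x) by 185 mm (its y), walls 16 mm high and 3 mm thick. Origin: centre of its underside, z up; its inner floor is 3 mm above the table
- tray_spot (a point): middle of the empty part of the tray's floor, on the floor, 28 mm from the tray's middle along its +y; a cap standing there has its centre 25 mm above this point. Axes as the tray's
- saw_mid_top: the steel saw table's top, at height 0; the cap must not touch it
- filler_cap: the same cap; origin at the middle of its skirt's lower edge, 25 mm below cap_mid, z up. Until the thread lets go it holds the cap against any pull, and friction keeps it where it is when released. Under it a sprung strainer pushes straight up with about 7 N when fully down, 4 N when the thread lets go, and then stands 32 mm proud of the rim. More than 30 N between cap and gear unit harms the thread
- bolt: a loose steel bolt with a nut, 68 mm long, lying in the tray near its -y end wall; leave it there
- carton: a carton of screws, 55 x 95 x 45 mm, left of the tape measure
- measure: a tape measure, 38 x 78 x 63 mm, standing left of the gear unit

How it is judged:
By the outcome, as a careful person would: the job done as asked, in the order asked, and still so for the second after the job is handed in, with the robot touching nothing.
It also fails if it takes over 70 s, if anything falls off the work surface, if the arm or the gripper's body presses on something with over 40 N, if the wrist force passes 120 N, or if a joint passes its speed limit or range.

ROBOT

A 7-joint arm with a two-finger parallel gripper is mounted at the origin on a cart in front of the work surface, level with it; the furniture and walls round the work are solid. World frame = base frame: x ahead of the robot, y to its left, z up, the work surface at z = 0. Lengths are in m, angles in rad, forces in N, time in s.
With the tool pointing down it reaches from about 0.4 to 0.85 m from the base axis. Payload 10.4 kg.
Tool frame: the origin (TCP) lies midway between the tips of the shut fingers; the grasp point (between the pads) lies behind it (bot.grip_depth is the z of the grasp point in the tool frame, in m); z points along the fingers, y is the line along which they close (so a half turn about z gives the same grasp; the last joint's range is limited). The gripper opens to 87 mm and grips with 3 to 60 N. Pads are 19 mm wide; open, the fingers measure 117 mm over their backs; the gripper's body (75 mm by 190 mm) begins 51 mm behind the grasp point.
Start: joints at [-1.242, 0.332, -0.065, 1.46, 0.022, 1.35, -0.088], TCP at [0.215, 0.587, 0.223] pointing down, gripper open.
Joint ranges: [-2.6, 2.6], [-0.5, 2.12], [-1.47, 1.34], [0.16, 2.42], [-1.27, 4.41], [0.06, 2.06], [-2.6, 2.6]. Speed limits (rad/s): [2.22, 2.22, 2.79, 2.79, 3.14, 3.14, 3.14].

INTERFACE

Orientations are given as a unit quaternion [w, x, y, z].
In Python, from bench import bot, viewer gives the robot as it stands. The module is installed in compiled form; this text tells all that it offers.
- The arm moves only by the shell command python3 -m pendant 'ROWS' [OPENING] [FORCE]. ROWS is JSON, a list of rows, each a list of 2 entries, a list of its own where there are three numbers: the shift along the tool's x, y, z in m, then the turn about the tool's z in degrees. A call has 1 to 5 rows; each row shifts and turns the commanded pose from where the row before left it, along the tool's axes as they then stand; what a row does not reach is not made up. A row lasts 1/8 s, in which the tool goes at most 62.5 mm and 10.7 degrees, less where a joint would pass 70% of its speed; a pose out of reach is approached as far as the arm can. A call is refused whole if a number of a shift passes 0.0625 or a number of a turn 10.7, either way. A call with a gripper value outside its range is refused whole. OPENING is the finger opening in m, from 0 to 0.087, set as the call begins (- or left out, the last holds). The fingers move at their own pace and stop on an object; FORCE is the grip in N (left out, the last holds). Time passes only in rows, so rows that do not move let the fingers close. It gives the time, the measured TCP pose, the force, the opening and the grip force at its end, in the units of the state.
- bot.get_obs(): the state, without advancing time (a new reading comes with each control period).
- viewer.read_camera(name): name is "scene" or "side" or "wrist"; returns (picture, depth): 420x560x3 uint8, red, green, blue; 420x560 float32, m along the optical axis (not along the pixel's ray), 0 where there is no reading.
- viewer.get_calibration(name): a dict with "fx", "fy", "cx", "cy" (pixels), "eye" and "rotation" of the camera in the world; the wrist camera has in their place "mount" (4x4, takes a point from camera to tool coordinates, whose origin is the TCP and whose axes are the flange's). Camera axes: x right, y up, looking along -z (the intrinsics and any distortion apply to the point x, -y, -z); pixel columns grow to the right and rows downward; lengths in m; the calibration is good to about 2 mm. A picture is of the moment at which its call begins: read the wrist's pose just before it. get_calibration takes no time and is no camera call.
- bot.finish_job(): hands the job in; it is judged then, once.
Trained networks look in the newest picture that a camera, given by its name, has taken for a name from the list of things; names that differ only in an ending like _2 or _b are one class to them, and where a whole thing is asked for, a point or a joint stands for the part that bears it (a point fixed in the world has none). Each returns a list of dicts, best first, with "conf" (0 to 1); they miss things now and then, are a little off and sometimes report something else, mostly with a low value. They report only what shows in the picture. A call takes as long as a camera call.
- viewer.boxes_of(name, camera): "xyz" ([x, y, z] in m, in world coordinates, good to about 4 mm: the middle of the surface that is visible of it).
The state is a dict: "clock": time; "qpos": joint angles; "joint_vel": joint speeds; "joint_efforts": joint torques, N m; "tcp_pos": TCP position; "eef_rot": TCP orientation; "force": force on the tool from outside, world axes, zero at the start; "wrist_torque": the same for the moment, N m; "finger_gap": opening from 0.0 (shut) to 1.0 (fully open); "grip_force": force on a finger pad.
Only numpy, scipy, OpenCV 4.12 (cv2) and the standard library are available. Lean on these libraries where they do the work, as an engineer would, in place of code of your own. Each camera call takes 0.05 s, during which the arm holds its last target. There are 200 camera calls.

## Working session

There is one attempt and no reset: what is moved stays moved. The work goes in short steps, Python scripts to look and compute and a shell command to move; the robot and the scene stay as the last step left them, time stands still between calls to the robot, and variables do not carry over. Pictures are saved under pics/ and viewed, at most 10 in all, crops included, and the job is handed in when it is done.

```bash
mkdir -p pics
cat > h.py <<'E'
import numpy as np, cv2
from bench import bot, viewer
from scipy.spatial.transform import Rotation as R
def pose():
    o=bot.get_obs(); q=o["eef_rot"]; T=np.eye(4); T[:3,:3]=R.from_quat([q[1],q[2],q[3],q[0]]).as_matrix(); T[:3,3]=o["tcp_pos"]; return T,o
def cloud(name):
    T,o=pose(); im,d=viewer.read_camera(name); c=viewer.get_calibration(name)
    v,u=np.mgrid[:420,:560]; p=np.stack([(u-c["cx"])/c["fx"]*d,-(v-c["cy"])/c["fy"]*d,-d],-1)
    if "mount" in c: M=T@np.array(c["mount"])
    else:
        M=np.eye(4); M[:3,:3]=np.array(c["rotation"]).reshape(3,3); M[:3,3]=c["eye"]
    P=p@M[:3,:3].T+M[:3,3]; P[d==0]=np.nan
    return im,P
E
python3 - <<'E'
from h import *
T,o=pose(); print(o["clock"],T.round(3),o["finger_gap"],bot.grip_depth)
ims=[]
for c in("scene","side","wrist"):
    im,P=cloud(c); ims.append(im); k=viewer.get_calibration(c); print(c,{a:np.round(b,3).tolist() for a,b in k.items()})
    np.save(f"{c}.npy",P)
    for n in("gearbox","neck_rim","cap_mid","tray","tray_spot","filler_cap","bolt","carton","measure"):
        r=viewer.boxes_of(n,c); print(n,[(np.round(b["xyz"],3).tolist(),round(b["conf"],2)) for b in r[:2]])
cv2.imwrite("pics/a.png",cv2.cvtColor(cv2.resize(np.vstack([np.hstack(ims[:2]),np.hstack([ims[2],ims[2]*0])]),(800,600)),cv2.COLOR_RGB2BGR))
E
```

```text
0.0 [[-0.939  0.345 -0.     0.215]
 [ 0.345  0.939 -0.001  0.586]
 [-0.    -0.001 -1.     0.222]
 [ 0.     0.     0.     1.   ]] 1.0001706097380774 -0.0187Traceback (most recent call last):
  File "<stdin>", line 5, in <module>
  File "h.py", line 11, in cloud
    M=np.eye(4); M[:3,:3]=np.array(c["rotation"]).reshape(3,3); M[:3,3]=c["eye"]
                          ~~~~~~~~~~~~~~~~~~~~~~~~~~~~~~~^^^^^
ValueError: cannot reshape array of size 4 into shape (3,3)
```

```bash
sed -i 's/M\[:3,:3\]=np.array(c\["rotation"\]).reshape(3,3)/q=c["rotation"]; M[:3,:3]=R.from_quat([q[1],q[2],q[3],q[0]]).as_matrix()/' h.py
python3 - <<'E'
from h import *
ims=[]
for c in("scene","side","wrist"):
    im,P=cloud(c); ims.append(im); k=viewer.get_calibration(c); print(c,{a:np.round(b,3).tolist() for a,b in k.items()})
    np.save(f"{c}.npy",P)
    for n in("gearbox","neck_rim","cap_mid","tray","tray_spot","filler_cap","bolt","carton","measure"):
        r=viewer.boxes_of(n,c); print(n,[(np.round(b["xyz"],3).tolist(),round(b["conf"],2)) for b in r[:2]])
cv2.imwrite("pics/a.png",cv2.cvtColor(cv2.resize(np.vstack([np.hstack(ims[:2]),np.hstack([ims[2],ims[2]*0])]),(800,600)),cv2.COLOR_RGB2BGR))
E
```

```text
scene {'fx': 380.286, 'fy': 380.286, 'cx': 277.009, 'cy': 214.441, 'eye': [0.186, -0.359, 0.794], 'rotation': [0.846, 0.306, -0.146, -0.411]}
gearbox [([0.621, 0.054, 0.094], 0.94)]
neck_rim [([0.62, 0.054, 0.095], 0.89)]
cap_mid [([0.643, 0.077, 0.16], 0.67)]
tray [([0.642, -0.296, 0.005], 0.56)]
tray_spot [([0.643, -0.297, 0.002], 0.6)]
filler_cap [([0.64, 0.071, 0.158], 0.83)]
bolt [([0.624, -0.359, 0.018], 0.51)]
carton [([0.597, 0.314, 0.047], 0.94)]
measure [([0.638, 0.228, 0.055], 0.54), ([0.643, 0.069, 0.158], 0.33)]
side {'fx': 433.884, 'fy': 433.884, 'cx': 278.473, 'cy': 206.072, 'eye': [0.66, 0.967, 0.531], 'rotation': [0.02, 0.001, 0.558, 0.829]}
gearbox [([0.637, 0.122, 0.06], 0.82)]
neck_rim [([0.635, 0.123, 0.059], 0.64)]
cap_mid [([0.648, 0.099, 0.146], 0.8)]
tray [([0.639, -0.323, 0.006], 0.71)]
tray_spot [([0.637, -0.321, 0.003], 0.79)]
filler_cap [([0.649, 0.102, 0.145], 0.95)]
bolt [([0.634, -0.352, 0.014], 0.46)]
carton [([0.62, 0.355, 0.044], 0.9), ([0.636, 0.122, 0.059], 0.72)]
measure [([0.632, 0.257, 0.046], 0.65)]
wrist {'fx': 289.971, 'fy': 289.971, 'cx': 283.442, 'cy': 212.68, 'mount': [[-0.0, 0.96, 0.28, 0.076], [1.0, 0.0, 0.0, -0.001], [0.0, 0.28, -0.96, -0.162], [0.0, 0.0, 0.0, 1.0]]}
gearbox []
neck_rim [([0.261, 0.517, 0.001], 0.27)]
cap_mid []
tray []
tray_spot []
filler_cap []
bolt []
carton []
measure []
```

View pics/a.png

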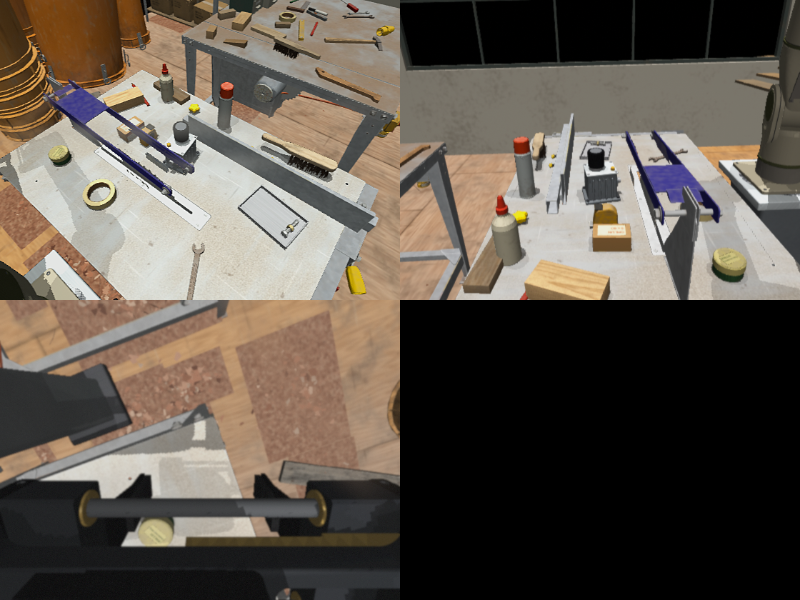

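The picture shows the gear unit with the black cap at about (181,130) in the scene view. The tray lies to its right at (273,218), the fence is behind, and a blue guard with a blade stands nearer the robot.

Run:
```python
from h import *
from scipy.optimize import least_squares
H=np.full((240,260),-1.)  # x 0.1..1.06, y -0.55..0.55 ; 4mm
S={c:np.load(c+".npy") for c in("scene","side")}
X0,Y0,s=0.1,-0.5,.005
H=np.full((180,220),np.nan)
for P in S.values():
    p=P.reshape(-1,3); p=p[np.isfinite(p).all(1)]; i=((p[:,0]-X0)/s).astype(int); j=((p[:,1]-Y0)/s).astype(int)
    m=(i>=0)&(i<180)&(j>=0)&(j<220)&(p[:,2]<.6)
    for a,b,z in zip(i[m],j[m],p[m,2]): H[a,b]=np.nanmax([H[a,b],z])
np.save("H.npy",H)
g=np.clip(np.nan_to_num(H,nan=-.05)/.35*255+30,0,255).astype(np.uint8)
im=cv2.applyColorMap(g,cv2.COLORMAP_JET); im[np.isnan(H)]=0
im=cv2.resize(im[::-1,::-1],None,fx=3.3,fy=3.3,interpolation=0)
for k in range(1,10):
    r=int((180-(k*.1-X0)/s)*3.3); cv2.putText(im,f"x{k/10}",(0,r),0,.35,(255,255,255)); cv2.line(im,(0,r),(12,r),(255,255,255))
for k in range(-4,6):
    c=int((220-(k*.1-Y0)/s)*3.3); cv2.putText(im,f"y{k/10}",(c,10),0,.35,(255,255,255)); cv2.line(im,(c,0),(c,12),(255,255,255))
cv2.imwrite("pics/h.png",im)
for c,P in S.items():
    p=P.reshape(-1,3); d=np.hypot(p[:,0]-.648,p[:,1]-.075)
    m=(d<.045)&(p[:,2]>.12)&(p[:,2]<.22); q=p[m]; zt=np.percentile(q[:,2],95)
    t=q[q[:,2]>zt-.004]; print(c,"top z",zt, np.median(t[:,2]), t.min(0),t.max(0),len(t))
    sd=q[(q[:,2]<zt-.006)]; f=least_squares(lambda v:np.hypot(sd[:,0]-v[0],sd[:,1]-v[1])-.026,[.648,.075],loss="soft_l1",f_scale=.002); print("axis",f.x,np.abs(f.fun).mean(),len(sd))
    # gearbox top
    m=(d<.09)&(np.abs(p[:,2]-.1)<.008); q=p[m]; print("gbtop",cv2.minAreaRect(q[:,:2].astype(np.float32)*1000),np.median(q[:,2]),len(q))
    m=(np.abs(p[:,0]-.64)<.12)&(np.abs(p[:,1]+.31)<.13)&(p[:,2]>.01)&(p[:,2]<.024); print("tray rim",cv2.minAreaRect(p[m][:,:2].astype(np.float32)*1000),m.sum())
    m=(np.abs(p[:,0]-.64)<.03)&(np.abs(p[:,1]+.31)<.03); print("floor z",np.median(p[m][:,2]))
```

```text
scene top z 0.16423386784667177 0.16258344857432028 [0.62516535 0.05595139 0.16032744] [0.67577213 0.10547119 0.16616891] 259
axis [0.65096572 0.08191049] 0.0008124476401223794 222
gbtop ((638.1326904296875, 79.28433990478516), (99.15629577636719, 84.54519653320312), 9.127280235290527) 0.10113997360580851 699
tray rim ((660.9124145507812, -308.19354248046875), (259.6845703125, 182.39166259765625), 88.8410415649414) 1189
floor z 0.0038579307405115504
side top z 0.1615561103655837 0.1605753139908197 [0.6240513  0.05753695 0.15757877] [0.67263884 0.11105585 0.16240169] 187
axis [0.6486362  0.08341352] 0.0009906254451154857 345
gbtop ((636.93505859375, 83.39324951171875), (97.96910858154297, 87.21891784667969), 8.891704559326172) 0.09940891518225164 615
tray rim ((670.4329833984375, -311.6182861328125), (221.8248291015625, 186.16339111328125), 81.53960418701172) 226
floor z 0.0018830777558839218
```

View pics/h.png

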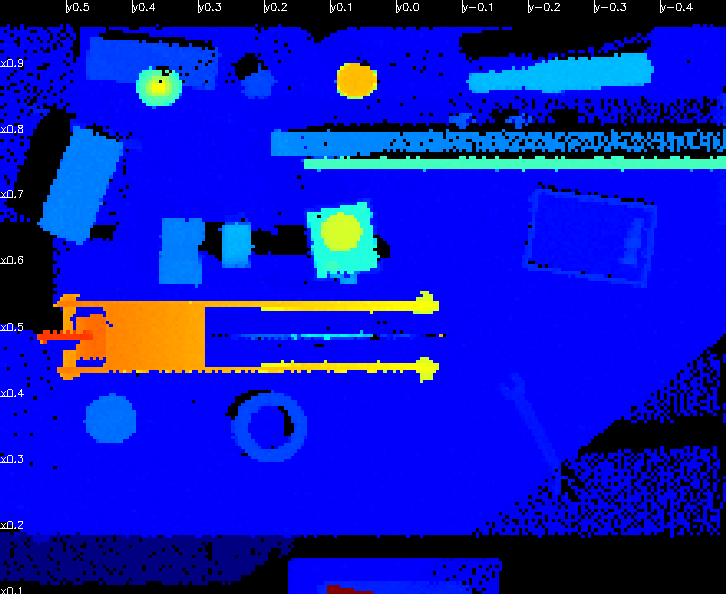

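```bash
python3 - <<'E'
import numpy as np
H=np.load("H.npy")
f=lambda x0,x1,y0,y1:np.round(np.nanmax(H[int((x0-.1)/.005):int((x1-.1)/.005),int((y0+.5)/.005):int((y1+.5)/.005)]),3)
print("guard near arm",[f(.5,.57,y,y+.05) for y in np.arange(-.1,.5,.05)],"fence",f(.735,.77,-.4,.15),"blade",f(.47,.5,-.1,.25))
E
python3 -m pendant '[[[0,0,-0.06],0],[[0,0,-0.06],0],[[0,0,-0.06],0],[[0,0,-0.03],0]]'
python3 -m pendant '[[[-0.053,-0.029,0],0],[[-0.053,-0.029,0],0],[[-0.053,-0.029,0],0]]'
python3 -c "from h import *;print(np.round(bot.get_obs()['qpos'],3))"
```

```text
guard near arm [np.float64(0.178), np.float64(0.181), np.float64(0.187), np.float64(0.191), np.float64(0.194), np.float64(0.199), np.float64(0.202), np.float64(0.21), np.float64(0.214), np.float64(0.219), np.float64(0.23), np.float64(0.23)] fence 0.116 blade 0.205
clock: 2.05
tcp_pos: [0.2154, 0.5869, 0.4365]
eef_rot: [0.0, 0.175, 0.985, 0.002]
force: [0.2, 0.3, -0.2]
finger_gap: 1.005
grip_force: 0.0
clock: 2.42
tcp_pos: [0.3357, 0.4487, 0.4327]
eef_rot: [0.0, 0.175, 0.985, 0.0]
force: [-0.9, 0.6, 0.0]
finger_gap: 1.002
grip_force: 0.0
[-1.041  0.168  0.037  1.231 -0.006  1.742  0.214]
```

```bash
python3 -m pendant '[[[-0.053,-0.029,0],0],[[-0.053,-0.029,0],0],[[-0.053,-0.029,0],0],[[-0.053,-0.029,0],0]]' >/dev/null
python3 -m pendant '[[[-0.053,-0.029,0],0],[[-0.053,-0.029,0],0],[[-0.053,-0.029,0],0],[[-0.053,-0.029,0],0],[[0,0,0],0]]'
python3 -c "from h import *;print(np.round(bot.get_obs()['qpos'],3))"
python3 -m pendant '[[[0,0,0],10.5],[[0,0,0],10.5],[[0,0,0],0]]'
python3 -c "from h import *;print(np.round(bot.get_obs()['qpos'],3))"
```

```text
clock: 3.55
tcp_pos: [0.6546, 0.0813, 0.4306]
eef_rot: [-0.001, 0.179, 0.984, -0.002]
force: [-0.7, 0.1, -0.2]
finger_gap: 1.0
grip_force: 0.0
[-0.413  0.428  0.373  0.934 -0.153  1.805  1.105]
clock: 3.92
tcp_pos: [0.6525, 0.0872, 0.4327]
eef_rot: [0.0, 0.351, 0.937, 0.0]
force: [0.8, -0.0, 0.2]
finger_gap: 1.001
grip_force: 0.0
[-0.452  0.428  0.426  0.938 -0.178  1.806  0.752]
```

```bash
cat > cap.py <<'E'
from h import *
from scipy.optimize import least_squares
T,o=pose(); print("t",o["clock"],"tcp",T[:3,3].round(4),"q",np.round(o["qpos"],2))
im,P=cloud("wrist"); p=P.reshape(-1,3)
for n in("cap_mid",): print([(np.round(b["xyz"],3).tolist(),round(b["conf"],2)) for b in viewer.boxes_of(n,"wrist")[:2]])
d=np.hypot(p[:,0]-.650,p[:,1]-.083); dark=(im.reshape(-1,3).max(1)<90)
m=(d<.05)&(p[:,2]>.125)&(p[:,2]<.2); q=p[m]
if len(q)>50:
    z=np.median(q[:,2]); t=q[abs(q[:,2]-z)<.004]; c,r=cv2.minEnclosingCircle(t[:,:2].astype(np.float32)); print("top",z,"circ",np.round(c,4),round(r,4),"mean",t.mean(0).round(4),len(t))
E
python3 cap.py
python3 -m pendant '[[[0,0,0],10.5],[[0,0,0],10.5],[[0,0,0],10.5],[[0,0,0],10.5],[[0,0,0],10.5]]' >/dev/null
python3 cap.py
python3 -m pendant '[[[0,0,0],10.5],[[0,0,0],10.5],[[0,0,0],10.5],[[0,0,0],10.5],[[0,0,0],10.5]]' >/dev/null
python3 cap.py
python3 -m pendant '[[[0,0,0],10.5],[[0,0,0],10.5],[[0,0,0],10.5],[[0,0,0],10.5],[[0,0,0],0]]'
python3 cap.py
python3 - <<'E'
from h import *
im,_=cloud("wrist"); cv2.imwrite("pics/w1.png",im[...,::-1])
E
```

```text
t 3.925 tcp [0.6525 0.0872 0.4327] q [-0.45  0.43  0.43  0.94 -0.18  1.81  0.75]
[]
top 0.16063843419257468 circ [0.6494 0.082 ] 0.0265 mean [0.6489 0.0823 0.1607] 911
t 4.65 tcp [0.6526 0.0867 0.4327] q [-0.53  0.44  0.57  0.94 -0.24  1.81 -0.13]
[([0.65, 0.085, 0.161], 0.82)]
top 0.16052387634689297 circ [0.6499 0.0816] 0.0267 mean [0.65   0.0825 0.1606] 913
t 5.375 tcp [0.6526 0.0865 0.4326] q [-0.61  0.47  0.73  0.95 -0.32  1.82 -1.  ]
[([0.647, 0.083, 0.163], 0.92)]
top 0.16052630293749598 circ [0.6504 0.0816] 0.0266 mean [0.6508 0.0821 0.1605] 910
clock: 6.1
tcp_pos: [0.6527, 0.0865, 0.4325]
eef_rot: [0.0, 0.998, -0.067, -0.0]
force: [-0.1, -0.3, 0.0]
finger_gap: 0.998
grip_force: 0.0
t 6.1 tcp [0.6527 0.0865 0.4325] q [-0.68  0.5   0.86  0.95 -0.39  1.83 -1.69]
[([0.649, 0.08, 0.164], 0.63)]
top 0.16041812131152003 circ [0.6501 0.0813] 0.0267 mean [0.6509 0.0811 0.1605] 907
```

View pics/w1.png

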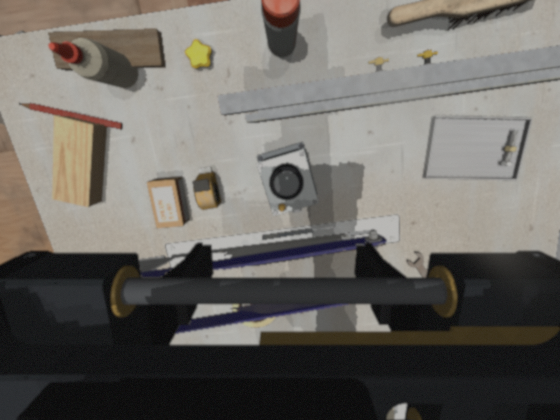

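The wrist view shows the cap at pixel (287,181) and the tray at (477,148) with the bolt at its right end. The cap axis is near (0.650, 0.082) and its top is at about 0.161.

```bash
python3 -m pendant '[[[0,0,0.05],10.5],[[0,0,0.06],10.5],[[0,0,0.06],0],[[0,0,0],0]]'
python3 - <<'E'
from h import *
T,o=pose(); d=np.array([.650,.082,.132])-T[:3,3]; print(np.round(o["qpos"],2),"tool shift",(T[:3,:3].T@d).round(4)); print(T.round(4))
E
```

```text
clock: 6.75
tcp_pos: [0.6503, 0.0871, 0.2587]
eef_rot: [0.001, 0.968, -0.249, -0.004]
force: [0.4, -0.8, 0.4]
finger_gap: 1.001
grip_force: 0.0
[-0.81  0.51  0.91  1.34 -0.4   1.48 -2.  ] tool shift [0.003  0.0041 0.1267]
[[ 8.755e-01 -4.832e-01 -7.600e-03  6.503e-01]
 [-4.832e-01 -8.755e-01 -7.000e-04  8.710e-02]
 [-6.300e-03  4.300e-03 -1.000e+00  2.587e-01]
 [ 0.000e+00  0.000e+00  0.000e+00  1.000e+00]]
```

```bash
python3 -m pendant '[[[0.003,0.004,0.04],0],[[0,0,0.03],0],[[0,0,0],0],[[0,0,0],0]]' >/dev/null
python3 cap.py
python3 - <<'E'
from h import *
T,o=pose(); d=np.array([.650,.082,.132])-T[:3,3]; print(np.round(o["qpos"],2),"tool shift",(T[:3,:3].T@d).round(4)); print(T.round(4),o["force"])
E
```

```text
t 7.25 tcp [0.6549 0.0814 0.1957] q [-0.8   0.55  0.89  1.44 -0.43  1.35 -1.97]
[([0.657, 0.079, 0.162], 0.88)]
top 0.16049891764279184 circ [0.6498 0.0813] 0.0269 mean [0.6512 0.0805 0.1605] 3684
[-0.8   0.55  0.89  1.44 -0.43  1.35 -1.97] tool shift [-0.0045  0.0018  0.0631]
[[ 8.737e-01 -4.865e-01  3.200e-03  6.546e-01]
 [-4.865e-01 -8.737e-01  7.000e-04  8.140e-02]
 [ 2.400e-03 -2.200e-03 -1.000e+00  1.951e-01]
 [ 0.000e+00  0.000e+00  0.000e+00  1.000e+00]] [-0.39833106  0.45250214  0.36170648]
```

```bash
python3 -m pendant '[[[-0.0045,0.0015,0.03],0],[[0,0,0.033],0],[[0,0,0],0],[[0,0,0],0],[[0,0,0],0]]' >/dev/null
python3 - <<'E'
from h import *
for i in range(3):
    T,o=pose(); d=np.array([.650,.082,.132])-T[:3,3]; print("tool shift",(T[:3,:3].T@d).round(4),o["force"].round(2),o["wrist_torque"].round(2)); cloud("wrist")
im,P=cloud("wrist"); cv2.imwrite("pics/w2.png",im[...,::-1])
p=P.reshape(-1,3); m=(np.hypot(p[:,0]-.65,p[:,1]-.082)<.035)&(abs(p[:,2]-.1605)<.004); print(cv2.minEnclosingCircle(p[m][:,:2].astype(np.float32)),m.sum())
E
```

```text
tool shift [ 0.0004  0.0001 -0.0006] [-0.07  0.18 -0.71] [ 0.03  0.12 -0.02]
tool shift [ 0.0005  0.     -0.0009] [ 0.82 -0.41  0.33] [0.   0.19 0.04]
tool shift [ 0.0007 -0.     -0.0012] [ 0.48 -0.36  0.64] [ 0.    0.15 -0.02]
((0.6498791575431824, 0.08143027871847153), 0.02698119543492794) 4678
```

View pics/w2.png

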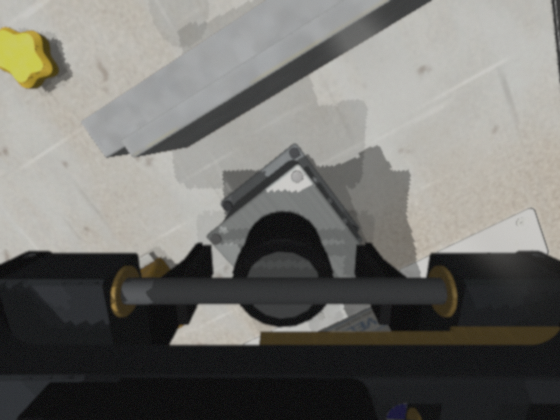

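The cap sits midway between the fingers, at about column 283 of the wrist view, so I close gently and check for side force.

```bash
python3 -m pendant '[[[0,0,0],0],[[0,0,0],0],[[0,0,0],0],[[0,0,0],0],[[0,0,0],0]]' 0.04 8
python3 -m pendant '[[[0,0,0],0],[[0,0,0],0],[[0,0,0],0]]' 0.04 25
python3 -c "
from h import *
T,o=pose();print((T[:3,:3].T@o['force']).round(2),o['wrist_torque'].round(2),np.round(o['qpos'],2))"
```

```text
clock: 8.8
tcp_pos: [0.6488, 0.0823, 0.1296]
eef_rot: [0.0, 0.968, -0.252, 0.0]
force: [-0.4, -0.8, 1.4]
finger_gap: 0.597
grip_force: 8.0
clock: 9.18
tcp_pos: [0.6487, 0.0822, 0.1296]
eef_rot: [0.0, 0.968, -0.252, -0.0]
force: [-1.2, -1.0, 1.1]
finger_gap: 0.591
grip_force: 25.0
[-0.59  1.45 -1.05] [-0.19  0.33 -0.06] [-0.8   0.59  0.86  1.53 -0.46  1.24 -1.95]
```

```bash
python3 -m pendant '[[[0,0,-0.0006],-10],[[0,0,-0.0006],-10],[[0,0,0],0]]'
python3 -c "
from h import *
T,o=pose();print((T[:3,:3].T@o['force']).round(2),o['wrist_torque'].round(2),np.round(o['qpos'],2))
im,_=cloud('wrist');cv2.imwrite('pics/x.png',im[...,::-1])"
```

```text
clock: 9.55
tcp_pos: [0.6489, 0.0824, 0.1309]
eef_rot: [-0.0, 0.997, -0.08, 0.0]
force: [-0.4, -0.0, -0.1]
finger_gap: 0.589
grip_force: 25.0
[-0.43  0.11  0.1 ] [-0.07  0.12  0.03] [-0.75  0.56  0.78  1.53 -0.41  1.23 -1.64]
```

```bash
cat > st.py <<'E'
from h import *
T,o=pose();print("F",(T[:3,:3].T@o['force']).round(2),"M",o['wrist_torque'].round(2),np.round(o['qpos'],2))
im,P=cloud('wrist');p=P.reshape(-1,3)
m=(np.hypot(p[:,0]-.65,p[:,1]-.082)<.022)&(p[:,2]>.15)&(p[:,2]<.19); print("top",np.median(p[m][:,2]).round(4),m.sum(),"rel",(np.median(p[m][:,2])-T[2,3]).round(4))
E
python3 st.py
python3 -m pendant '[[[0,0,-0.0006],-10],[[0,0,-0.0006],-10],[[0,0,-0.0006],-10],[[0,0,-0.0006],-10]]'
python3 st.py
```

```text
F [ 1.1  -0.4  -1.02] M [-0.08  0.1   0.06] [-0.76  0.56  0.79  1.53 -0.41  1.23 -1.64]
top 0.1619 3037 rel 0.0311
clock: 10.15
tcp_pos: [0.649, 0.0821, 0.1331]
eef_rot: [0.0, 0.964, 0.267, 0.0]
force: [0.8, -0.8, 0.2]
finger_gap: 0.587
grip_force: 25.0
F [ 0.24  1.12 -0.2 ] M [-0.2  -0.05 -0.05] [-0.66  0.51  0.64  1.52 -0.32  1.21 -1.  ]
top 0.1642 3080 rel 0.0311
```

```bash
python3 -m pendant '[[[0,0,-0.0006],-10],[[0,0,-0.0006],-10],[[0,0,-0.0006],-10],[[0,0,-0.0006],-10],[[0,0,-0.0006],-10]]'
python3 st.py
python3 -m pendant '[[[0,0,-0.0006],-10],[[0,0,-0.0006],-10],[[0,0,-0.0005],-10],[[0,0,-0.0006],-10]]' 0.04 35
python3 st.py
```

```text
clock: 10.82
tcp_pos: [0.6489, 0.0823, 0.136]
eef_rot: [0.0, 0.761, 0.648, 0.0]
force: [1.9, 0.6, 2.0]
finger_gap: 0.591
grip_force: 25.0
F [ 0.88  1.74 -2.02] M [ 0.01 -0.38 -0.02] [-0.54  0.48  0.47  1.51 -0.22  1.21 -0.2 ]
top 0.1672 3056 rel 0.0312
clock: 11.38
tcp_pos: [0.6489, 0.0825, 0.1383]
eef_rot: [-0.0, 0.495, 0.869, 0.0]
force: [1.0, -0.2, -0.3]
finger_gap: 0.585
grip_force: 35.0
F [-0.65  0.73  0.35] M [ 0.06 -0.28 -0.02] [-0.45  0.46  0.34  1.5  -0.16  1.21  0.45]
top 0.1696 3017 rel 0.0313
```

```bash
python3 -m pendant '[[[0,0,-0.0006],-10],[[0,0,-0.0006],-10],[[0,0,-0.0006],-10],[[0,0,-0.0006],-10]]'
python3 st.py
python3 -m pendant '[[[0,0,-0.0006],-10],[[0,0,-0.0006],-10],[[0,0,0],0]]'
python3 st.py
python3 -m pendant '[[[0,0,-0.0006],-10],[[0,0,-0.0006],-10],[[0,0,0],0]]'
python3 st.py
```

```text
clock: 11.92
tcp_pos: [0.6489, 0.0825, 0.1406]
eef_rot: [-0.0, 0.168, 0.986, 0.0]
force: [1.7, -0.8, -0.8]
finger_gap: 0.585
grip_force: 35.0
F [-1.9  -0.21  0.77] M [-0.08 -0.29 -0.05] [-0.36  0.45  0.22  1.49 -0.1   1.21  1.11]
top 0.1719 2982 rel 0.0313
clock: 12.35
tcp_pos: [0.6487, 0.0825, 0.1417]
eef_rot: [-0.0, -0.003, 1.0, 0.0]
force: [1.1, 0.6, -0.1]
finger_gap: 0.582
grip_force: 35.0
F [-1.1   0.55  0.15] M [ 0.32 -0.2   0.03] [-0.31  0.45  0.16  1.49 -0.07  1.21  1.43]
top 0.1731 2960 rel 0.0313
clock: 12.78
tcp_pos: [0.6488, 0.0822, 0.1434]
eef_rot: [0.0, -0.177, 0.984, 0.0]
force: [0.4, 0.1, 3.0]
finger_gap: 0.585
grip_force: 35.0
F [-0.42 -0.02 -3.03] M [ 0.17  0.06 -0.02] [-0.27  0.44  0.1   1.48 -0.04  1.22  1.76]
top 0.1748 2948 rel 0.0313
```

```bash
python3 -m pendant '[[[0,0,-0.0006],-10],[[0,0,-0.0006],-10],[[0,0,-0.0006],0],[[0,0,0],0]]'
python3 st.py
python3 -m pendant '[[[0,0,-0.001],0],[[0,0,0],0]]'
python3 st.py
```

```text
clock: 13.32
tcp_pos: [0.6488, 0.0822, 0.1451]
eef_rot: [0.0, -0.346, 0.938, -0.0]
force: [0.1, -1.3, 2.5]
finger_gap: 0.585
grip_force: 35.0
F [ 0.79 -1.07 -2.51] M [-0.01 -0.01 -0.02] [-0.22  0.44  0.04  1.48 -0.02  1.22  2.09]
top 0.1764 2940 rel 0.0313
clock: 13.62
tcp_pos: [0.6488, 0.0822, 0.1461]
eef_rot: [0.0, -0.348, 0.937, -0.0]
force: [0.5, -2.0, 1.8]
finger_gap: 0.587
grip_force: 35.0
F [ 0.97 -1.84 -1.8 ] M [-0.07 -0.02  0.03] [-0.22  0.44  0.04  1.48 -0.02  1.22  2.1 ]
top 0.1774 2944 rel 0.0313
```

Net upward force stays on through the lift, so the thread has let go. I lift straight up slowly.

```bash
python3 -m pendant '[[[0,0,-0.003],0],[[0,0,-0.003],0],[[0,0,-0.003],0],[[0,0,0],0]]'
python3 -m pendant '[[[0,0,-0.004],0],[[0,0,-0.004],0],[[0,0,-0.004],0],[[0,0,-0.004],0],[[0,0,-0.004],0]]'
python3 -m pendant '[[[0,0,-0.01],0],[[0,0,-0.02],0],[[0,0,-0.03],0],[[0,0,-0.03],0],[[0,0,0],0]]'
python3 - <<'E'
from h import *
T,o=pose();print(T.round(3),np.round(o['qpos'],2))
im,P=cloud('wrist');cv2.imwrite('pics/w3.png',im[...,::-1])
p=P.reshape(-1,3); z=p[:,2]
m=(abs(p[:,0]-.64)<.09)&(abs(p[:,1]+.3)<.13)&(z>.010)&(z<.023)
np.save('tw.npy',P); print(m.sum(), cv2.minAreaRect(p[m][:,:2].astype(np.float32)*1000) if m.sum()>20 else '')
for c in("scene","side"):
    im,P=cloud(c); p=P.reshape(-1,3)
    m=(p[:,0]>.56)&(p[:,0]<.725)&(abs(p[:,1]+.295)<.12)&(p[:,2]>.011)&(p[:,2]<.022)
    k=p[m][:,:2]; print(c,m.sum(),cv2.minAreaRect(k.astype(np.float32)*1000))
    b=(p[:,0]>.56)&(p[:,0]<.725)&(abs(p[:,1]+.295)<.12); print([np.round(np.nanpercentile(p[b][:,2],q),4) for q in(5,50,95)])
    cv2.imwrite(f'pics/{c}2.png',im[...,::-1])
E
```

```text
clock: 14.18
tcp_pos: [0.6486, 0.0825, 0.155]
eef_rot: [-0.0, -0.349, 0.937, 0.0]
force: [0.8, -0.2, -1.7]
finger_gap: 0.583
grip_force: 35.0
clock: 14.8
tcp_pos: [0.6488, 0.0824, 0.1754]
eef_rot: [0.0, -0.349, 0.937, 0.0]
force: [-0.7, 0.1, -1.3]
finger_gap: 0.585
grip_force: 35.0
clock: 15.42
tcp_pos: [0.6499, 0.0824, 0.2684]
eef_rot: [0.003, -0.349, 0.937, -0.0]
force: [0.3, 0.6, -2.0]
finger_gap: 0.588
grip_force: 35.0
[[-0.757 -0.654  0.005  0.65 ]
 [-0.654  0.757  0.001  0.082]
 [-0.004 -0.002 -1.     0.268]
 [ 0.     0.     0.     1.   ]] [-0.23  0.38  0.05  1.31 -0.02  1.45  2.1 ]
788 ((674.9954223632812, -232.90847778320312), (82.40084075927734, 159.2618408203125), 40.46274948120117)
scene 724 ((641.2913818359375, -295.3275146484375), (184.95925903320312, 121.76237487792969), 81.47895050048828)
[np.float64(-0.0005), np.float64(0.0032), np.float64(0.0163)]
side 208 ((639.7373657226562, -293.5537109375), (193.7959747314453, 119.8922348022461), 81.23777770996094)
[np.float64(-0.002), np.float64(0.0019), np.float64(0.015)]
```

View pics/w3.png

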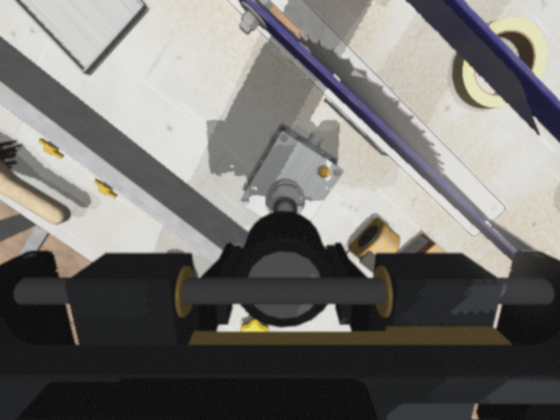

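View pics/scene2.png

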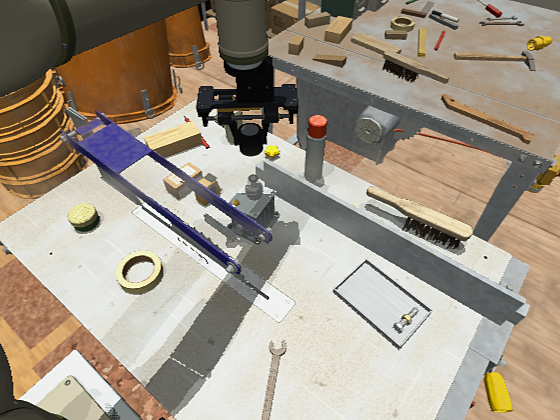

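The cap is held upright at column 283 of the wrist view and clear of the neck. The scene view shows the tray at (382,303), empty except for the bolt at (406,318).

```bash
python3 -m pendant '[[[0,0,0],10],[[0,0,0],10],[[0,0,0],10],[[0,0,0],10],[[0,0,0],9.4]]'
python3 -m pendant '[[[-0.003,-0.022,0],0],[[-0.006,-0.043,0],0],[[-0.006,-0.043,0],0],[[-0.006,-0.043,0],0],[[-0.006,-0.043,0],0]]'
python3 -m pendant '[[[-0.006,-0.043,0],0],[[-0.006,-0.043,0],0],[[-0.006,-0.043,0],0],[[-0.003,-0.022,0],0],[[0,0,0],0]]'
python3 - <<'E'
from h import *
T,o=pose(); d=np.array([.645,-.267,.0217])-T[:3,3]; print(np.round(o["qpos"],2),"tool shift",(T[:3,:3].T@d).round(4)); print(T.round(4),o["force"])
im,P=cloud('wrist'); cv2.imwrite('pics/w4.png',im[...,::-1]); p=P.reshape(-1,3)
m=(p[:,0]>.56)&(p[:,0]<.725)&(abs(p[:,1]+.295)<.12)&(p[:,2]>.012)&(p[:,2]<.022); print(m.sum(),cv2.minAreaRect(p[m][:,:2].astype(np.float32)*1000))
E
```

```text
clock: 16.2
tcp_pos: [0.6482, 0.0823, 0.2636]
eef_rot: [-0.001, 0.077, 0.997, -0.0]
force: [0.6, 1.0, -1.6]
finger_gap: 0.586
grip_force: 35.0
clock: 16.82
tcp_pos: [0.6457, -0.1167, 0.2644]
eef_rot: [-0.001, 0.073, 0.997, -0.0]
force: [0.3, 0.3, -0.1]
finger_gap: 0.59
grip_force: 35.0
clock: 17.45
tcp_pos: [0.6439, -0.2683, 0.2644]
eef_rot: [-0.001, 0.075, 0.997, -0.0]
force: [0.1, 0.5, -1.2]
finger_gap: 0.582
grip_force: 35.0
[ 0.13  0.49  0.31  1.18 -0.14  1.49  1.84] tool shift [-0.0012  0.0016  0.2427]
[[-9.886e-01  1.505e-01 -1.100e-03  6.439e-01]
 [ 1.505e-01  9.886e-01 -4.000e-04 -2.683e-01]
 [ 1.100e-03 -5.000e-04 -1.000e+00  2.644e-01]
 [ 0.000e+00  0.000e+00  0.000e+00  1.000e+00]] [ 0.06657744  0.49538882 -1.22534902]
1196 ((640.0982055664062, -295.71722412109375), (185.04440307617188, 119.05470275878906), 81.24657440185547)
```

View pics/w4.png

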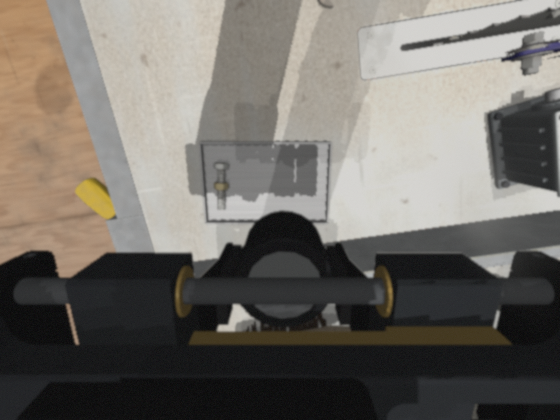

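The tray edges run straight in the image from (205,143) to (328,220), and the bolt is at its left end at (221,183). The tray measures 119 x 185 mm with its centre at (0.640, -0.296), so the cap is above the spot and I descend.

```bash
python3 -m pendant '[[[0,0,0.03],0],[[0,0,0.05],0],[[0,0,0.05],0],[[0,0,0.04],0],[[0,0,0.03],0]]' 
python3 -m pendant '[[[0,0,0.015],0],[[0,0,0],0],[[0,0,0],0]]'
python3 - <<'E'
from h import *
T,o=pose(); d=np.array([.6445,-.268,.0217])-T[:3,3]; print(np.round(o["qpos"],2),"tool shift",(T[:3,:3].T@d).round(4)); print(T.round(4),o["force"])
E
```

```text
clock: 18.12
tcp_pos: [0.6449, -0.2629, 0.063]
eef_rot: [-0.001, 0.073, 0.997, 0.001]
force: [-0.4, 0.2, -0.9]
finger_gap: 0.583
grip_force: 35.0
clock: 18.5
tcp_pos: [0.6459, -0.2659, 0.0517]
eef_rot: [0.001, 0.074, 0.997, -0.0]
force: [0.4, -0.6, -0.1]
finger_gap: 0.585
grip_force: 35.0
[ 0.14  0.63  0.27  1.44 -0.18  1.1   1.86] tool shift [ 0.0011 -0.0022  0.03  ]
[[-9.890e-01  1.482e-01  2.200e-03  6.459e-01]
 [ 1.482e-01  9.890e-01 -5.000e-04 -2.659e-01]
 [-2.300e-03 -1.000e-04 -1.000e+00  5.170e-02]
 [ 0.000e+00  0.000e+00  0.000e+00  1.000e+00]] [ 0.42492931 -0.57047127 -0.0576246 ]
```

```bash
python3 -m pendant '[[[0.001,-0.002,0.008],0],[[0,0,0.008],0],[[0,0,0.004],0],[[0,0,0],0],[[0,0,0],0]]' 
python3 -m pendant '[[[0,0,0.002],0],[[0,0,0],0],[[0,0,0],0]]' 
python3 -m pendant '[[[0,0,0.001],0],[[0,0,0],0],[[0,0,0],0]]'
```

```text
clock: 19.12
tcp_pos: [0.6437, -0.2679, 0.0302]
eef_rot: [0.0, 0.075, 0.997, -0.0]
force: [-0.1, -0.0, -0.4]
finger_gap: 0.59
grip_force: 35.0
clock: 19.5
tcp_pos: [0.6436, -0.2678, 0.0281]
eef_rot: [0.0, 0.075, 0.997, 0.0]
force: [0.6, 0.6, 0.1]
finger_gap: 0.584
grip_force: 35.0
clock: 19.88
tcp_pos: [0.6436, -0.2678, 0.027]
eef_rot: [0.0, 0.075, 0.997, 0.0]
force: [-0.5, 0.4, -0.7]
finger_gap: 0.588
grip_force: 35.0
```

```bash
python3 -m pendant '[[[0,0,0.001],0],[[0,0,0.001],0],[[0,0,0.001],0],[[0,0,0],0],[[0,0,0],0]]' 
python3 -m pendant '[[[0,0,0.001],0],[[0,0,0],0],[[0,0,0],0]]' 
python3 -m pendant '[[[0,0,0.0005],0],[[0,0,0],0],[[0,0,0],0]]'
```

```text
clock: 20.5
tcp_pos: [0.6436, -0.2678, 0.024]
eef_rot: [0.0, 0.075, 0.997, 0.0]
force: [-0.1, 0.3, -0.6]
finger_gap: 0.589
grip_force: 35.0
clock: 20.88
tcp_pos: [0.6436, -0.2678, 0.023]
eef_rot: [0.0, 0.075, 0.997, 0.0]
force: [-0.7, -0.4, -0.3]
finger_gap: 0.583
grip_force: 35.0
clock: 21.25
tcp_pos: [0.6436, -0.2678, 0.0225]
eef_rot: [0.0, 0.075, 0.997, 0.0]
force: [-0.1, 0.4, -0.8]
finger_gap: 0.59
grip_force: 35.0
```

```bash
python3 -m pendant '[[[0,0,0.0005],0],[[0,0,0],0],[[0,0,0],0]]' 
python3 -m pendant '[[[0,0,0.0005],0],[[0,0,0],0],[[0,0,0],0]]' 
python3 -m pendant '[[[0,0,0.0005],0],[[0,0,0],0],[[0,0,0],0]]'
```

```text
clock: 21.62
tcp_pos: [0.6436, -0.2678, 0.022]
eef_rot: [-0.0, 0.075, 0.997, 0.0]
force: [-0.3, -0.6, -1.5]
finger_gap: 0.588
grip_force: 35.0
clock: 22.0
tcp_pos: [0.6437, -0.2679, 0.0219]
eef_rot: [0.0, 0.075, 0.997, 0.0]
force: [-1.4, 0.7, 4.3]
finger_gap: 0.591
grip_force: 35.0
clock: 22.38
tcp_pos: [0.6438, -0.2679, 0.0218]
eef_rot: [0.0, 0.075, 0.997, 0.0]
force: [-3.6, 1.2, 8.4]
finger_gap: 0.585
grip_force: 35.0
```

Contact is felt at TCP z of about 0.0219. I ease off, open the fingers part way, and rise.

```bash
python3 -m pendant '[[[0,0,-0.0008],0],[[0,0,0],0],[[0,0,0],0]]' - 10
python3 -m pendant '[[[0,0,0],0],[[0,0,0],0],[[0,0,0],0],[[0,0,0],0]]' 0.068 
python3 -m pendant '[[[0,0,-0.01],0],[[0,0,-0.02],0],[[0,0,-0.03],0],[[0,0,-0.05],0],[[0,0,-0.05],0]]'
python3 -m pendant '[[[0,0,-0.05],0],[[0,0,-0.03],0],[[0,0,0],0]]'
python3 - <<'E'
from h import *
im,P=cloud('wrist'); a=im; p=P.reshape(-1,3)
m=(np.hypot(p[:,0]-.6436,p[:,1]+.268)<.05)&(p[:,2]>.03)&(p[:,2]<.1); t=p[m]; z=np.median(t[:,2]); t=t[abs(t[:,2]-z)<.004]; A=np.c_[t[:,:2]-t[:,:2].mean(0),np.ones(len(t))]; print("top",z,cv2.minEnclosingCircle(t[:,:2].astype(np.float32)),"slopes",np.linalg.lstsq(A,t[:,2],rcond=None)[0])
im,P=cloud('scene'); cv2.imwrite('pics/f.png',cv2.resize(np.hstack([a,im]),(800,300))[...,::-1])
E
```

```text
clock: 22.75
tcp_pos: [0.6436, -0.2678, 0.0217]
eef_rot: [-0.0, 0.075, 0.997, 0.0]
force: [-0.8, 0.3, 0.7]
finger_gap: 0.59
grip_force: 10.0
clock: 23.25
tcp_pos: [0.6436, -0.2678, 0.0218]
eef_rot: [-0.0, 0.075, 0.997, 0.0]
force: [0.3, -0.4, 1.2]
finger_gap: 0.78
grip_force: 0.0
clock: 23.88
tcp_pos: [0.6436, -0.268, 0.1852]
eef_rot: [0.001, 0.075, 0.997, -0.0]
force: [0.0, -0.2, -0.1]
finger_gap: 0.785
grip_force: 0.0
clock: 24.25
tcp_pos: [0.6445, -0.2685, 0.2668]
eef_rot: [0.003, 0.075, 0.997, -0.001]
force: [0.9, -0.6, -0.3]
finger_gap: 0.78
grip_force: 0.0
top 0.052813946090241815 ((0.643683671951294, -0.26949596405029297), 0.026772964745759964) slopes [ 0.00937107 -0.00261891  0.05272479]
```

View pics/f.png

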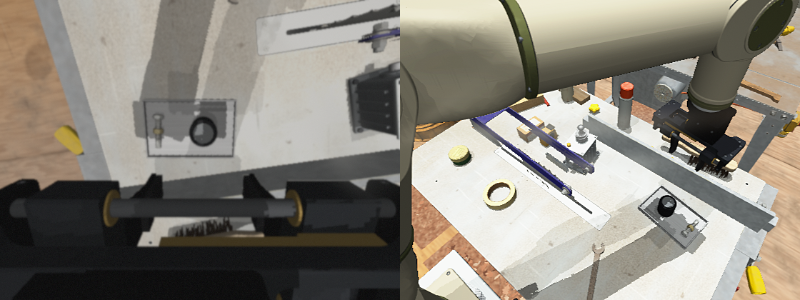

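The cap stands upright in the tray at (203,131) in the wrist half of the picture. Its top is level at 0.053, the bolt is in place, and the neighbours are undisturbed.

```bash
python3 -c "
from bench import bot
print(bot.finish_job())"
```

```text
the job is handed in; nothing more can be done
None
```

The cap is unscrewed and standing upright on the tray floor with the gripper clear of it. The bolt and the neighbouring things look undisturbed, and I handed the job in at about 24 s on the robot's clock; no verdict came back.

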